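Load and turn the wheel-nut tumbler

ROBOT

A 6-joint arm with a two-finger parallel gripper is mounted at the origin on the work surface. World frame = base frame: x ahead of the robot, y to its left, z up, the work surface at z = 0. Lengths are in mm, angles in rad, forces in N, time in s.
With the tool pointing down it reaches from about 300 to 775 mm from the base axis. Payload 14.6 kg.
Tool frame: the origin (TCP) lies midway between the tips of the shut fingers; the grasp point (between the pads) lies 19 mm behind it; z points along the fingers, y is the line along which they close (so a half turn about z gives the same grasp; the last joint's range is limited). The gripper opens to 94 mm and grips with 3 to 60 N. Pads are 16 mm wide; open, the fingers measure 119 mm over their backs; the gripper's body (75 mm by 177 mm) begins 78 mm behind the grasp point.
Start: joints at [-1.376, 0.3, 1.521, -0, 1.321, -0.067], TCP at [142.344, -531.251, 205.446] pointing down, gripper open.
Joint ranges: [-3.03, 3.03], [-0.79, 2.21], [0.23, 2.52], [-1.04, 4.18], [0, 3.07], [-2.55, 2.55]. Speed limits (rad/s): [2.22, 2.22, 2.57, 3.14, 3.14, 3.14].

INTERFACE

Orientations are given as [roll, pitch, yaw] about the fixed x, y, z axes, in that order (R = Rz(yaw) Ry(pitch) Rx(roll)).
In Python, from cell import manip, camera gives the robot as it stands.
- The arm moves only by the tool move_arm, never from a script. Its arguments are lists of equal length, an entry for each row: "dp": the shift along the world's x, y, z in mm, a list of three; "rotation": the turn, a rotation vector about the world's x, y, z in rad, a list of three; "hand": the opening, from 0 (shut) to 1 (fully open). A call has 1 to 10 rows; each row shifts and turns the commanded pose from where the row before left it; what a row does not reach is not made up. A row lasts 1/8 s, in which the tool goes at most 62.5 mm and 10.7 degrees, less where a joint would pass 70% of its speed; a pose out of reach is approached as far as the arm can. A call with a gripper value outside its range is refused whole. The fingers move at their own pace and stop on an object; "newtons" is the grip in N (left out, the last holds). Time passes only in rows, so rows that do not move let the fingers close. It gives the time, the measured TCP pose, the force, the opening and the grip force at its end, in the units of the state.
- manip.read_state(): the state, without advancing time (a new reading comes with each control period).
- camera(name): name is "scene" or "top"; returns a dict with "image" (420x560x3 uint8, red, green, blue), "fx", "fy", "cx", "cy" (pixels), "R" (3x3) and "t" (3): a world point X has camera coordinates R X + t. Camera axes: x right, y down, z forward; pixel columns grow to the right and rows downward; lengths in mm; the calibration is good to about 2 mm. A picture is of the moment at which its call begins. There is no depth.
- manip.sign_off(): hands the job in; it is judged then, once.
The state is a dict: "clock": time; "joints": joint angles; "qd": joint speeds; "effort": joint torques, N m; "eef_pos": TCP position; "eef_rot": TCP orientation; "wrist_force": force on the tool from outside, world axes, zero at the start; "moment": the same for the moment, N m; "finger_gap": finger opening in mm; "finger_force": force on a finger pad.
Only numpy, scipy, OpenCV 4.12 (cv2) and the standard library are available. Lean on these libraries where they do the work, as an engineer would, in place of code of your own. Each camera call takes 0.05 s, during which the arm holds its last target. There are 200 camera calls.

TASK

Tip all six wheel nuts out of the red scoop into the tumbler's bowl before turning it, and stand the empty scoop upright on the bench or its mat. Then turn the bowl anticlockwise (looking into its mouth) all the way round until it comes up against its end stop, a little past one full turn; the three rim pegs serve as handles, and the wire guard means letting go and taking the next one as you go. Leave the nuts in the bowl and do not disturb the other things on the bench.

Things in the scene. Friction and masses are not known exactly. Their poses are not given: they have to be found in the camera images.
- tumbler: Hand tumbler fixed to the bench: green base 220 x 170 mm under a tilted open aluminium bowl. Origin at bench level under the bowl (base spans x -75 to +145, y +-85 mm), z up. The bowl's axis leans 35 deg from vertical towards the tumbler's own -x, its front, which roughly faces the robot; the centre of the bowl's underside, on the axis, is at (40, 0, 100) mm.
- bowl_mid (a point): Point on the bowl's axis in the middle of its hollow, 35 mm above its underside and 35 mm below the rim plane; z points out of the mouth along the axis (x, y turn with the bowl). Rim: outer radius 84 mm, wall 4 mm.
- guard (a point): Fixed steel wire guard (8 mm wires), parallel to the rim and 70 mm above it, over the far, high part of the mouth; an arc of radius 112 mm closes it behind. This point: middle of the wire at the bottom of its pouring notch, 65 mm up the slope from the axis; axes x up the slope, y across, z along the bowl's axis. Notch: y within +-50 mm; outside it the guard's wings reach to x = -45 mm.
- bowl (a joint): Turn of the bowl about its axis, rad: 0 at its back stop, growing anticlockwise looking into the mouth, to the end stop at 6.5. It starts between 0 and 0.25. Stiff (about 2.5 N at a peg), stays where it is left. At value q the yellow peg stands at an angle q - 65 deg, anticlockwise looking into the mouth, from the lowest point of the rim.
- peg0 (a point): Centre of the top of the yellow peg on the bowl's rim. The three pegs are 120 deg apart on a circle of radius 93 mm about the axis; each is a round bar 18 mm in diameter, parallel to the axis, standing 40 mm above the rim, on a 26 mm lug beneath.
- peg1 (a point): Centre of the top of a black peg like it, 120 deg anticlockwise from the yellow one.
- peg2 (a point): Centre of the top of the other black peg, 240 deg anticlockwise from the yellow one.
- mat: Black rubber mat, fixed, 250 (x) x 150 (y) x 4 mm, on which the scoop starts. Origin at the centre of its underside.
- scoop: Red parts scoop, 120 g, holding the six nuts. Origin: underside centre of the tray, z up. Tray 84 (x) x 60 (y) mm, floor 4 mm, walls 4 mm thick and 44 mm high at both sides and the back (+x); the front (-x) end is open, no lip. Black upright handle bar 20 (x) x 24 (y) mm behind the back wall, centre x = +52 mm, from z 0 to 105 mm.
- nut0: Steel wheel nut, hexagonal, 19 mm across flats, 18 mm high, 35 g; origin at the centre of its underside, z along its bore. Starts in the scoop.
- nut1: Steel wheel nut, hexagonal, 19 mm across flats, 18 mm high, 35 g; origin at the centre of its underside, z along its bore. Starts in the scoop.
- nut2: Steel wheel nut, hexagonal, 19 mm across flats, 18 mm high, 35 g; origin at the centre of its underside, z along its bore. Starts in the scoop.
- nut3: Steel wheel nut, hexagonal, 19 mm across flats, 18 mm high, 35 g; origin at the centre of its underside, z along its bore. Starts in the scoop.
- nut4: Steel wheel nut, hexagonal, 19 mm across flats, 18 mm high, 35 g; origin at the centre of its underside, z along its bore. Starts in the scoop.
- nut5: Steel wheel nut, hexagonal, 19 mm across flats, 18 mm high, 35 g; origin at the centre of its underside, z along its bore. Starts in the scoop.
- carton: Small brown carton 70 x 45 x 35 mm, bystander; origin at underside centre.
- filter: Orange oil-filter can, 72 mm in diameter, 85 mm high, bystander; origin at underside centre.
- tape: Roll of blue tape lying flat, 90 mm in diameter, 40 mm high, bystander; origin at underside centre.
- driver: Yellow-handled screwdriver lying on the bench, bystander; origin under its middle.
- spray: White bottle with red cap, 60 mm in diameter, 150 mm high, bystander; origin at underside centre.
- bulbbox: White box 60 x 60 x 90 mm high, bystander; origin at underside centre.

How it is judged (in metres and radians):
On the way, in this order (a step that is already met when the one before it is completed fails the run):
1. all six nuts are in the bowl, and the bowl has not yet been turned (joint below 1.0 rad) (distance between each of nut0, nut1, nut2, nut3, nut4, nut5 and bowl_mid below 0.088 m and value of joint bowl below 1 rad), for 0.2 s.
2. the bowl has been turned round to its end stop (within 0.1 rad) (value of joint bowl above 6.4 rad), for 0.2 s.
At the end, for the whole second after the job is handed in: All six nuts lie in the bowl (each within 88 mm of the middle of its hollow), the bowl rests within 0.1 rad of its end stop (above 6.4 rad), and the scoop stands upright (within 0.15 rad) and still on the bench or its mat (underside below 12 mm) (distance between each of nut0, nut1, nut2, nut3, nut4, nut5 and bowl_mid below 0.088 m and value of joint bowl above 6.4 rad and velocity of joint bowl below 0.1 rad/s and angle between scoop's own z axis and vertical below 0.15 rad and height (world z) of scoop between -0.01 and 0.012 m and linear speed of scoop below 0.03 m/s); the robot touches nothing.
It fails at once if a bystander (carton, filter, tape, screwdriver, bottle, white box) is shifted by more than 30 mm (distance of any of carton, filter, tape, driver, spray, bulbbox from where it was at the start of the episode above 0.03 m).
It fails at once if the carton, filter, bottle or white box is knocked over (angle between any of carton, filter, spray, bulbbox's own z axis and vertical above 0.4 rad).
It also fails if it takes over 72 s, if anything falls off the work surface, if the arm or the gripper's body presses on something with over 40 N, if the wrist force passes 120 N, or if a joint passes its speed limit or range.

## Working session

There is one attempt and no reset: what is moved stays moved. The work goes in short steps, Python scripts to look and compute and a tool call to move; the robot and the scene stay as the last step left them, time stands still between calls to the robot, and variables do not carry over. Pictures are saved under pics/ and viewed, at most 10 in all, crops included, and the job is handed in when it is done.

Besides the shell and the picture viewer there is one more tool, called by a JSON object that holds its "method" and its "body", one argument or row to a line. move_arm: Moves the arm, as the interface text tells. Its arguments: {"type":"object","properties":{"dp":{"type":"array","items":{"type":"array","items":{"type":"number"}}},"rotation":{"type":"array","items":{"type":"array","items":{"type":"number"}}},"hand":{"type":"array","items":{"type":"number"}},"newtons":{"type":"number"}},"required":["dp","rotation","hand"]}

```bash
ls; mkdir -p pics; python3 - <<'E'
from cell import manip, camera
import cv2, numpy as np, pickle
for n in("scene","top"):
    c=camera(n); pickle.dump(c,open(f'pics/{n}0.pkl','wb'))
    im=cv2.cvtColor(c['image'],cv2.COLOR_RGB2BGR)
    cv2.imwrite(f'pics/{n}0.png',cv2.resize(im,(800,600),interpolation=cv2.INTER_CUBIC))
    print(n,c['fx'],c['cx'],c['cy'],np.round(c['R'],3).tolist(),np.round(c['t']).tolist(), np.round(-c['R'].T@c['t']))
print(manip.read_state())
E
```

```text
pics
scene 524.5964351132858 282.21436992843263 210.87739746132038 [[-0.513, 0.859, -0.005], [0.646, 0.381, -0.661], [-0.566, -0.342, -0.75]] [286.0, -258.0, 2000.0] [1445.  538. 1331.]
top 480.28407778146635 291.91496498251206 211.1757261890786 [[0.011, -1.0, 0.004], [-0.995, -0.011, -0.097], [0.098, -0.003, -0.995]] [-40.0, 579.0, 1302.0] [ 449.  -30. 1352.]
{'clock': 0.1, 'joints': array([-1.37559033e+00,  3.00414070e-01,  1.52149692e+00,  5.55043714e-05,
        1.32071705e+00, -6.66306753e-02]), 'qd': array([-0.00116649, -0.00072726, -0.00220051, -0.00096101, -0.00039314,
       -0.00072109]), 'effort': array([-6.61714912e-04, -5.32646334e+01, -3.53284371e+01,  7.09119765e-02,
        2.34872400e-02, -5.99852046e-05]), 'eef_pos': array([ 142.32043589, -531.02863578,  204.95322177]), 'eef_rot': array([-3.14056315e+00, -1.22581504e-04,  2.61822846e-01]), 'wrist_force': array([-0.68915129,  0.83649493, -0.15796658]), 'moment': array([-0.02710114,  0.03015847,  0.03372153]), 'finger_force': 0.0, 'finger_gap': 94.0068956863386}
```

View pics/scene0.png

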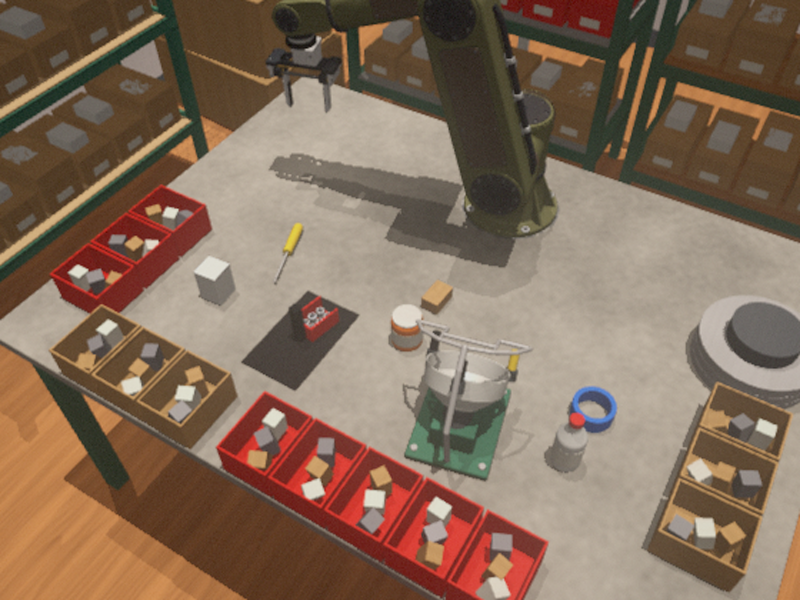

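View pics/top0.png

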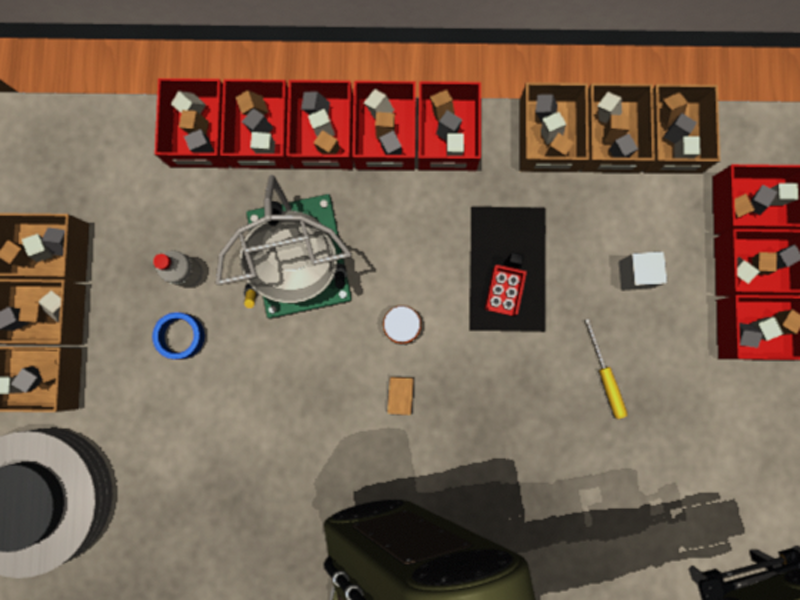

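```bash
python3 - <<'E'
import cv2, numpy as np, pickle
def crop(n,u,v,w,h,s):
    im=cv2.cvtColor(pickle.load(open(f'pics/{n}0.pkl','rb'))['image'],cv2.COLOR_RGB2BGR)
    return cv2.resize(im[v:v+h,u:u+w],None,fx=s,fy=s,interpolation=cv2.INTER_CUBIC)
# 6x: tumbler top 140..270 ; scoop 
a=crop('top',145,118,125,110,6)[:600,:750]
cv2.imwrite('pics/a.png',a)
b=crop('scene',270,215,110,120,5); c=crop('scene',200,200,50,50,5); d=crop('top',335,175,50,50,5)
b=b[:600]
m=np.zeros((600,800,3),np.uint8); m[:b.shape[0],:550]=b; m[:250,550:]=c; m[300:550,550:]=d
cv2.imwrite('pics/b.png',m)
E
```

```text
(no output)
```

View pics/a.png

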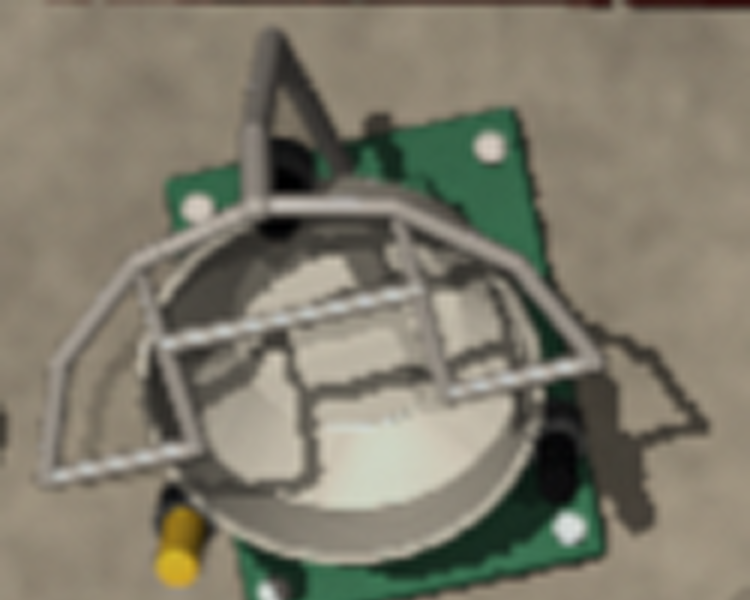

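View pics/b.png

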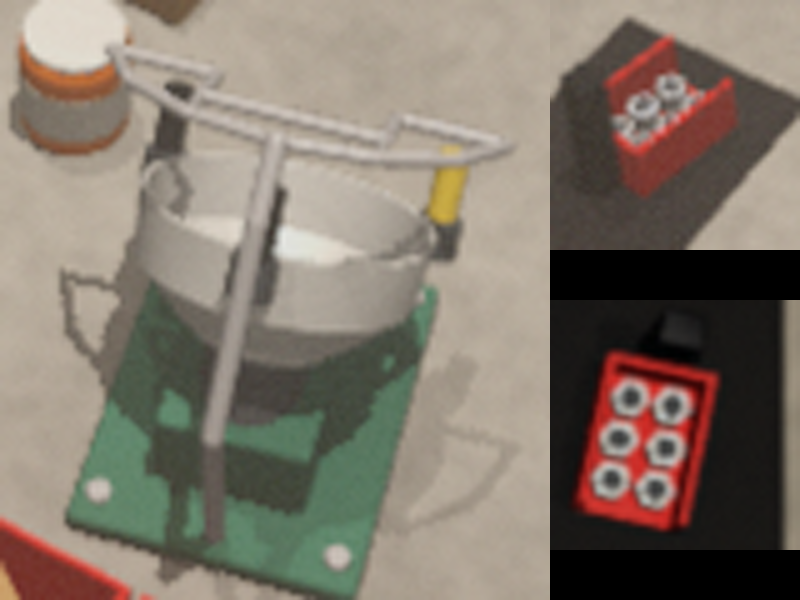

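```bash
cat > geo.py <<'E'
import numpy as np
s,c=np.sin(np.radians(35)),np.cos(np.radians(35))
A=np.array([-s,0,c]);U=np.array([c,0,s]);Y=np.array([0,1.,0]);O=np.array([40,0,100.])
def loc(x,y,z): return O+U*x+Y*y+A*z           # x upslope, y across, z above underside
def peg(k,q,z=110,r=93):
    t=q+np.radians(-65+120*k); return loc(-r*np.cos(t),-r*np.sin(t),z)
def tf(p,P):
    x,y,z,w=p; R=np.array([[np.cos(w),-np.sin(w),0],[np.sin(w),np.cos(w),0],[0,0,1]]); return R@np.array(P,float)+[x,y,z]
def proj(C,X):
    k=C['R']@X+C['t']; return np.array([C['fx']*k[0]/k[2]+C['cx'],C['fy']*k[1]/k[2]+C['cy']])
E
cat > fit.py <<'E'
from geo import *
import pickle
from scipy.optimize import least_squares
T=pickle.load(open('pics/top0.pkl','rb'));S=pickle.load(open('pics/scene0.pkl','rb'))
def ta(u,v): return (T,145+u/6-.4,118+v/6-.4)
def sb(u,v): return (S,270+u/5-.4,215+v/5-.4)
def sc(u,v): return (S,200+(u-550)/5-.4,200+v/5-.4)
def td(u,v): return (T,335+(u-550)/5-.4,175+(v-300)/5-.4)
W=102.6
def mdl(p):
    q,bh=p[4:]
    g=lambda x,y:loc(x,y,140)
    return [(ta(517,108),(145,-85,bh)),(ta(168,180),(145,85,bh)),(ta(605,548),(-75,-85,bh)),
     (ta(178,566),peg(0,q)),(ta(560,488),peg(1,q)),
     (ta(45,478),g(-45,W)),(ta(198,447),g(-45,50)),(ta(447,393),g(-45,-50)),(ta(597,362),g(-45,-W)),(ta(165,343),g(65,50)),(ta(425,288),g(65,-50)),
     (sb(115,50),g(-45,-W)),(sb(216,75),g(-45,-50)),(sb(508,147),g(-45,W)),(sb(405,118),g(-45,50)),(sb(380,140),g(65,50)),(sb(190,97),g(65,-50)),
     (sb(68,520),(145,-85,bh)),(sb(350,598),(145,85,bh)),(sb(433,287),(-75,85,bh))]
def res(p,m): return np.concatenate([proj(o[0],tf(p[:4],P))-o[1:] for o,P in m(p)])
r=least_squares(res,[600,150,0,0.2,.1,15],args=(mdl,),loss='soft_l1')
print('tumbler',r.x.round(3));print(res(r.x,mdl).reshape(-1,2).round(1).tolist())
def ms(p):
    return [(td(608,352),(42,30,44)),(td(718,373),(42,-30,44)),(td(577,510),(-42,30,44)),(td(688,527),(-42,-30,44)),
     (sc(735,82),(-42,30,44)),(sc(672,40),(-42,-30,44)),(sc(607,78),(42,-30,44)),(sc(625,143),(42,30,44))]
r2=least_squares(res,[600,-150,4,-.2],args=(ms,),loss='soft_l1')
print('scoop',r2.x.round(3));print(res(r2.x,ms).reshape(-1,2).round(1).tolist())
def ray(o):
    C=o[0];d=C['R'].T@np.array([(o[1]-C['cx'])/C['fx'],(o[2]-C['cy'])/C['fy'],1]);return -C['R'].T@C['t'],d
def at(u,v,z):  # 800x600 top display
    o,d=ray((T,u*.7,v*.7)); return (o+d*(z-o[2])/d[2]).round()
for n,u,v,z in[('filter',402,324,85),('carton',401,396,35),('bulb',649,268,90),('tape',178,336,40),('spray',162,262,150),('drvtip',587,320,8),('drvend',622,415,15),('mat1',471,207,4),('mat2',545,330,4)]: print(n,at(u,v,z))
pickle.dump((r.x,r2.x),open('fit.pkl','wb'))
E
python3 fit.py
```

```text
tumbler [ 6.42218e+02  1.95765e+02 -1.50900e+01  2.11000e-01 -3.13330e+01
  2.82430e+01]
[[-0.2, -2.6], [-1.0, -3.0], [-0.2, -0.5], [0.2, -1.5], [-0.5, -0.9], [12.3, 20.3], [7.8, 21.3], [6.3, 22.3], [2.2, 23.2], [0.7, -1.3], [-0.7, -0.5], [7.5, -0.9], [4.8, -1.4], [-1.0, -2.5], [1.2, -1.3], [0.3, 4.8], [1.7, 3.9], [-1.9, -0.1], [-0.1, 1.7], [1.7, 1.4]]
scoop [ 6.02393e+02 -2.03571e+02  6.58000e+00 -2.18000e-01]
[[0.6, 0.2], [-0.0, 0.9], [0.1, -1.7], [-0.6, -0.1], [0.1, -1.4], [0.1, -2.4], [-6.2, 4.2], [2.7, 1.0]]
filter [532.  -6.  85.]
carton [398.  -5.  35.]
bulb [ 641. -464.   90.]
tape [507. 422.  40.]
spray [632. 418. 150.]
drvtip [ 548. -368.    8.]
drvend [ 365. -432.   15.]
mat1 [ 773. -140.    4.]
mat2 [ 528. -286.    4.]
```

```bash
sed -i 's/g(-45/g(20/g; s/^W=.*/W=110/' fit.py; python3 fit.py | head -4
```

```text
tumbler [ 6.37317e+02  1.93752e+02 -2.96500e+00  2.24000e-01  7.90000e-02
  1.12680e+01]
[[-0.1, -0.7], [-0.5, -0.4], [0.9, 1.0], [0.0, 0.2], [-0.1, 0.1], [0.9, -0.2], [0.3, -0.3], [0.2, -0.1], [-0.0, -0.2], [0.2, 0.1], [-0.9, 0.3], [-0.5, -0.2], [0.2, -0.0], [-0.3, -0.3], [-1.7, 0.2], [0.9, 0.2], [2.0, -0.3], [-1.1, -0.3], [0.7, 0.6], [1.4, 0.5]]
scoop [ 6.02393e+02 -2.03571e+02  6.58000e+00 -2.18000e-01]
```

{"method": "move_arm", "body": {
  "dp": [
    [51,31.5,0],
    [51,31.5,0],
    [51,31.5,0],
    [51,31.5,0],
    [51,31.5,0],
    [51,31.5,0],
    [51,31.5,0],
    [51,31.5,0],
    [51,31.5,0],
    [52,32,0]
  ],
  "rotation": [
    [0,0,-0.048],
    [0,0,-0.048],
    [0,0,-0.048],
    [0,0,-0.048],
    [0,0,-0.048],
    [0,0,-0.048],
    [0,0,-0.048],
    [0,0,-0.048],
    [0,0,-0.048],
    [0,0,-0.048]
  ],
  "hand": [0.7,0.7,0.7,0.7,0.7,0.7,0.7,0.7,0.7,0.7]
}}

```text
clock: 1.35
eef_pos: [654.7, -214.5, 205.1]
eef_rot: [3.142, 0.001, -0.22]
wrist_force: [0.3, -0.7, -0.2]
finger_gap: 66.0
finger_force: 0.0
```

```bash
python3 - <<'E'
from cell import manip, camera
from geo import *
import cv2,pickle
s=manip.read_state();print(s['eef_pos'].round(1),s['eef_rot'].round(3),s['joints'].round(3))
m=[]
for n in('scene','top'):
    C=camera(n); im=cv2.cvtColor(C['image'],cv2.COLOR_RGB2BGR)
    h=tf((602.4,-203.6,4,-.218),(52,0,105)); u,v=proj(C,h); g=proj(C,s['eef_pos']);print(n,u,v,g)
    a=cv2.resize(im[int(v)-45:int(v)+45,int(u)-33:int(u)+33],None,fx=6,fy=6,interpolation=cv2.INTER_CUBIC)
    m.append(a)
cv2.imwrite('pics/h.png',np.hstack(m))
E
```

```text
[ 654.7 -214.5  205.1] [ 3.142e+00  1.000e-03 -2.200e-01] [-0.37   0.624  1.057 -0.     1.461  1.421]
scene 206.54616122532553 213.9236610233893 [202.64800097 192.93434104]
top 361.43271910428075 180.713148471646 [367.1697195  173.70070661]
```

View pics/h.png

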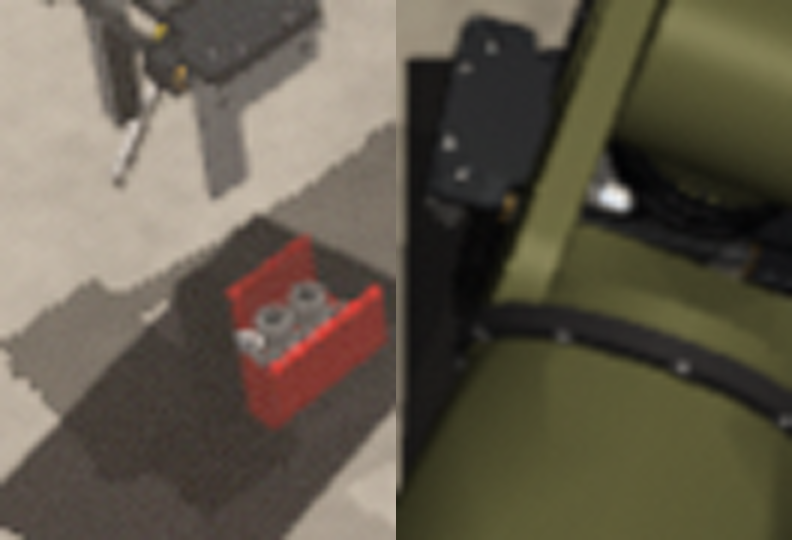

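{"method": "move_arm", "body": {
  "dp": [
    [-1,0,-40],
    [0,0,-40],
    [0,0,-34],
    [0,0,-25],
    [0,0,0],
    [0,0,0],
    [0,0,0],
    [0,0,0],
    [0,0,0]
  ],
  "rotation": [
    [0,0,0],
    [0,0,0],
    [0,0,0],
    [0,0,0],
    [0,0,0],
    [0,0,0],
    [0,0,0],
    [0,0,0],
    [0,0,0]
  ],
  "hand": [0.7,0.7,0.7,0.7,0.1,0.1,0.1,0.1,0.1],
  "newtons": 50
}}

```text
clock: 2.58
eef_pos: [652.6, -215.7, 67.2]
eef_rot: [-3.142, -0.001, -0.218]
wrist_force: [0.5, 1.9, 3.2]
finger_gap: 23.5
finger_force: 49.9
```

```bash
cat > pour.py <<'E'
from geo import *
P=(637.3,193.8,0,.224)
def tcp(xl,zl,th):
    c,s=np.cos(np.radians(th)),np.sin(np.radians(th))
    return tf(P,(xl+94*c-63*s,0,zl+94*s+63*c))
if __name__=='__main__':
    for w in[(15,305,0),(5,277,15),(5,269,25),(5,260,35),(5,259,45),(-2,252,58),(-5,250,68)]:print(w,tcp(*w).round(1))
    print('wire',tf(P,loc(65,0,140)))
E
python3 pour.py
```

```text
(15, 305, 0) [743.6 218.  368. ]
(5, 277, 15) [714.8 211.5 362.2]
(5, 269, 25) [699.3 207.9 365.8]
(5, 260, 35) [682.  204.  365.5]
(5, 259, 45) [663.5 199.8 370. ]
(-2, 252, 58) [631.8 192.6 365.1]
(-5, 250, 68) [609.8 187.5 360.8]
wire [649.92079375 196.67530996 251.96375456]
```

{"method": "move_arm", "body": {
  "dp": [
    [0,0,15],
    [0,0,35],
    [0,0,50],
    [0,0,60],
    [0,0,60],
    [0,0,50],
    [0,0,30],
    [0,0,6],
    [2,10,0],
    [5,25,0]
  ],
  "rotation": [
    [0,0,0],
    [0,0,0],
    [0,0,0],
    [0,0,0],
    [0,0,0],
    [0,0,0],
    [0,0,0],
    [0,0,0],
    [0,0,0.012],
    [0,0,0.03]
  ],
  "hand": [0.1,0.1,0.1,0.1,0.1,0.1,0.1,0.1,0.1,0.1]
}}

```text
clock: 3.82
eef_pos: [659.3, -180.0, 370.5]
eef_rot: [-3.141, 0.003, -0.176]
wrist_force: [-0.1, -0.1, -3.8]
finger_gap: 23.2
finger_force: 49.9
```

{"method": "move_arm", "body": {
  "dp": [
    [8,45,0],
    [8,50,0],
    [8,50,0],
    [8,50,0],
    [8,50,0],
    [8,50,0],
    [8,45,0],
    [5,30,0],
    [4,16,0],
    [3,9,0]
  ],
  "rotation": [
    [0,0,0.04],
    [0,0,0.05],
    [0,0,0.05],
    [0,0,0.05],
    [0,0,0.05],
    [0,0,0.05],
    [0,0,0.05],
    [0,0,0.03],
    [0,0,0.02],
    [0,0,0.01]
  ],
  "hand": [0.1,0.1,0.1,0.1,0.1,0.1,0.1,0.1,0.1,0.1]
}}

```text
clock: 5.08
eef_pos: [723.2, 215.8, 367.0]
eef_rot: [-3.141, 0.002, 0.227]
wrist_force: [0.6, -0.3, -3.5]
finger_gap: 23.8
finger_force: 49.9
```

```bash
python3 - <<'E'
from cell import manip, camera
import cv2
s=manip.read_state();print(s['eef_pos'].round(1),s['eef_rot'].round(3),s['joints'].round(3),s['wrist_force'].round(2),s['finger_gap'])
im=cv2.cvtColor(camera('scene')['image'],cv2.COLOR_RGB2BGR)
cv2.imwrite('pics/p1.png',cv2.resize(im[140:340,230:430],(600,600),interpolation=cv2.INTER_CUBIC))
E
```

```text
[723.2 215.8 367. ] [-3.141e+00  2.000e-03  2.270e-01] [0.241 0.897 0.239 0.    2.008 1.585] [ 0.57 -0.26 -3.52] 23.7803475898571
```

View pics/p1.png

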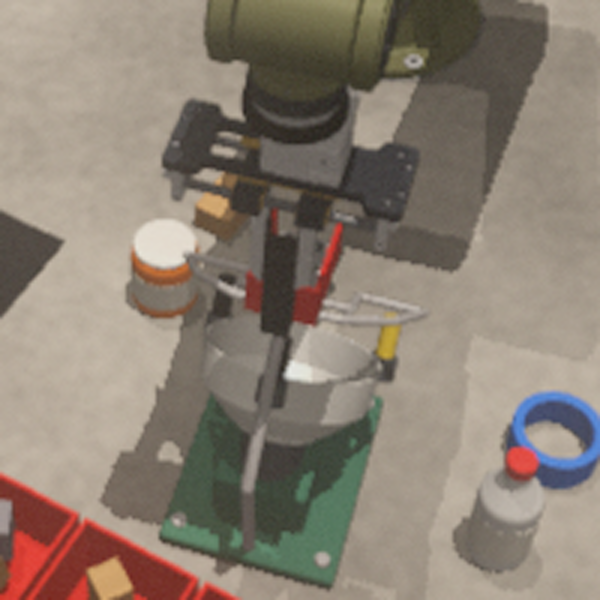

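{"method": "move_arm", "body": {
  "dp": [
    [-2,-1,-1],
    [-2,-1,-1],
    [-2,-1,-1],
    [-2.4,-1.3,-1.8],
    [-0.93,-0.22,0.22],
    [-0.93,-0.22,0.22],
    [-0.93,-0.22,0.22],
    [-0.93,-0.22,0.22],
    [-0.93,-0.22,0.22],
    [-0.93,-0.22,0.22]
  ],
  "rotation": [
    [0.0145,-0.0637,0],
    [0.0145,-0.0637,0],
    [0.0145,-0.0637,0],
    [0.0145,-0.0637,0],
    [0.0023,-0.0102,0],
    [0.0023,-0.0102,0],
    [0.0023,-0.0102,0],
    [0.0023,-0.0102,0],
    [0.0023,-0.0102,0],
    [0.0023,-0.0102,0]
  ],
  "hand": [0.1,0.1,0.1,0.1,0.1,0.1,0.1,0.1,0.1,0.1]
}}

```text
clock: 6.38
eef_pos: [709.7, 207.6, 366.8]
eef_rot: [-3.142, -0.327, 0.224]
wrist_force: [0.2, -0.6, -2.6]
finger_gap: 23.6
finger_force: 49.9
```

{"method": "move_arm", "body": {
  "dp": [
    [-0.93,-0.22,0.22],
    [-0.93,-0.22,0.22],
    [-0.93,-0.22,0.22],
    [-0.93,-0.22,0.22],
    [-0.93,-0.22,0.22],
    [-0.93,-0.22,0.22],
    [-0.93,-0.22,0.22],
    [-0.93,-0.22,0.22],
    [-0.93,-0.22,0.22],
    [-0.93,-0.22,0.22]
  ],
  "rotation": [
    [0.0023,-0.0102,0],
    [0.0023,-0.0102,0],
    [0.0023,-0.0102,0],
    [0.0023,-0.0102,0],
    [0.0023,-0.0102,0],
    [0.0023,-0.0102,0],
    [0.0023,-0.0102,0],
    [0.0023,-0.0102,0],
    [0.0023,-0.0102,0],
    [0.0023,-0.0102,0]
  ],
  "hand": [0.1,0.1,0.1,0.1,0.1,0.1,0.1,0.1,0.1,0.1]
}}

```text
clock: 7.62
eef_pos: [700.4, 205.3, 369.0]
eef_rot: [3.141, -0.432, 0.224]
wrist_force: [0.1, -0.5, -2.8]
finger_gap: 23.8
finger_force: 49.9
```

```bash
python3 - <<'E'
from cell import manip
from pour import *
from scipy.spatial.transform import Rotation as R
s=manip.read_state();r=R.from_euler('xyz',s['eef_rot']);a=r.as_matrix()[:,2]
th=np.degrees(np.arccos(-a[2]));p=s['eef_pos'];w=.224
x,y=np.cos(w)*(p[0]-637.3)+np.sin(w)*(p[1]-193.8),-np.sin(w)*(p[0]-637.3)+np.cos(w)*(p[1]-193.8)
c,sn=np.cos(np.radians(th)),np.sin(np.radians(th))
print('tilt',th,'lip',x-94*c+63*sn,y,p[2]-94*sn-63*c,s['joints'].round(2))
E
```

```text
tilt 24.751446484927556 lip 5.056694717334793 -2.7646457635941015 272.4763281839521 [ 0.24  0.4   1.07 -0.01  1.24  1.58]
```

{"method": "move_arm", "body": {
  "dp": [
    [-1.04,0,-0.2],
    [-1.04,0,-0.2],
    [-1.04,0,-0.2],
    [-1.04,0,-0.2],
    [-1.04,0,-0.2],
    [-1.04,0,-0.2],
    [-1.04,0,-0.2],
    [-1.04,0,-0.2],
    [-1.04,0,-0.2],
    [-1.04,0,-0.2]
  ],
  "rotation": [
    [0.0023,-0.0102,0],
    [0.0023,-0.0102,0],
    [0.0023,-0.0102,0],
    [0.0023,-0.0102,0],
    [0.0023,-0.0102,0],
    [0.0023,-0.0102,0],
    [0.0023,-0.0102,0],
    [0.0023,-0.0102,0],
    [0.0023,-0.0102,0],
    [0.0023,-0.0102,0]
  ],
  "hand": [0.1,0.1,0.1,0.1,0.1,0.1,0.1,0.1,0.1,0.1]
}}

```text
clock: 8.88
eef_pos: [690.0, 205.4, 367.0]
eef_rot: [3.141, -0.537, 0.224]
wrist_force: [0.5, 0.7, -3.4]
finger_gap: 23.9
finger_force: 49.9
```

{"method": "move_arm", "body": {
  "dp": [
    [-1.04,0,-0.2],
    [-1.04,0,-0.2],
    [-1.04,0,-0.2],
    [-1.04,0,-0.2],
    [-1.04,0,-0.2],
    [-1.04,0,-0.2],
    [-1.04,0,-0.2],
    [-1.04,-0.2,0],
    [-1.04,-0.2,0],
    [-1.04,-0.2,0]
  ],
  "rotation": [
    [0.0023,-0.0102,0],
    [0.0023,-0.0102,0],
    [0.0023,-0.0102,0],
    [0.0023,-0.0102,0],
    [0.0023,-0.0102,0],
    [0.0023,-0.0102,0],
    [0.0023,-0.0102,0],
    [0.0023,-0.0102,0],
    [0.0023,-0.0102,0],
    [0.0023,-0.0102,0]
  ],
  "hand": [0.1,0.1,0.1,0.1,0.1,0.1,0.1,0.1,0.1,0.1]
}}

```text
clock: 10.12
eef_pos: [679.6, 204.7, 365.6]
eef_rot: [3.141, -0.641, 0.224]
wrist_force: [-0.3, -0.3, -0.7]
finger_gap: 23.9
finger_force: 49.9
```

```bash
python3 - <<'E'
from cell import manip, camera
import cv2
im=cv2.cvtColor(camera('scene')['image'],cv2.COLOR_RGB2BGR)
cv2.imwrite('pics/p2.png',cv2.resize(im[190:310,260:380],(600,600),interpolation=cv2.INTER_CUBIC))
E
```

```text
(no output)
```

View pics/p2.png

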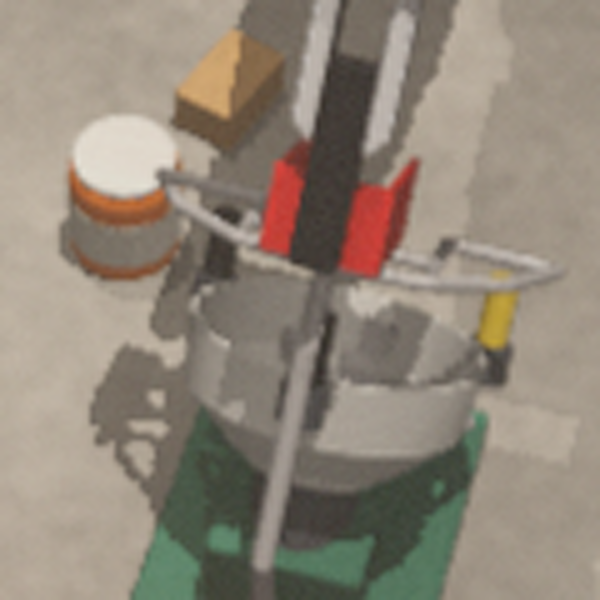

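{"method": "move_arm", "body": {
  "dp": [
    [-1.85,-0.5,0.2],
    [-1.85,-0.5,0.2],
    [-1.85,-0.5,0.2],
    [-1.85,-0.5,0.2],
    [-1.85,-0.5,0.2],
    [-1.85,-0.5,0.2],
    [-1.85,-0.5,0.2],
    [-1.85,-0.5,0.2],
    [-1.85,-0.5,0.2],
    [-1.85,-0.5,0.2]
  ],
  "rotation": [
    [0.0039,-0.017,0],
    [0.0039,-0.017,0],
    [0.0039,-0.017,0],
    [0.0039,-0.017,0],
    [0.0039,-0.017,0],
    [0.0039,-0.017,0],
    [0.0039,-0.017,0],
    [0.0039,-0.017,0],
    [0.0039,-0.017,0],
    [0.0039,-0.017,0]
  ],
  "hand": [0.1,0.1,0.1,0.1,0.1,0.1,0.1,0.1,0.1,0.1]
}}

```text
clock: 11.42
eef_pos: [661.0, 199.7, 367.7]
eef_rot: [3.141, -0.816, 0.224]
wrist_force: [0.8, 0.4, -1.3]
finger_gap: 23.5
finger_force: 49.9
```

{"method": "move_arm", "body": {
  "dp": [
    [-7,-1.5,0],
    [-7,-1.5,0],
    [-7,-1.5,0],
    [-7,-1.5,0],
    [0,0,0],
    [0,0,0]
  ],
  "rotation": [
    [0.012,-0.0525,0],
    [0.012,-0.0525,0],
    [0.012,-0.0525,0],
    [0.012,-0.0525,0],
    [0,0,0],
    [0,0,0]
  ],
  "hand": [0.1,0.1,0.1,0.1,0.1,0.1]
}}

```text
clock: 12.18
eef_pos: [633.4, 193.8, 368.1]
eef_rot: [3.142, -1.03, 0.224]
wrist_force: [0.6, -0.1, -0.7]
finger_gap: 23.8
finger_force: 49.9
```

{"method": "move_arm", "body": {
  "dp": [
    [0,0,30],
    [0,0,40],
    [0,0,20],
    [0,0,0],
    [0,-20,0],
    [0,-40,0],
    [2,-50,0],
    [3,-50,0],
    [3,-50,0],
    [3,-50,0]
  ],
  "rotation": [
    [0,0,0],
    [0,0,0],
    [0,0,0],
    [-0.0327,0.1435,0],
    [-0.0327,0.1435,0],
    [-0.0327,0.1435,0],
    [-0.0327,0.1435,0],
    [-0.0327,0.1435,0],
    [-0.0327,0.1435,0],
    [-0.0327,0.1435,0]
  ],
  "hand": [0.1,0.1,0.1,0.1,0.1,0.1,0.1,0.1,0.1,0.1]
}}

```text
clock: 13.42
eef_pos: [643.9, -67.9, 458.6]
eef_rot: [-3.142, 0.003, 0.224]
wrist_force: [1.1, 0.5, -1.1]
finger_gap: 23.7
finger_force: 49.9
```

```bash
python3 - <<'E'
from cell import manip, camera
import cv2,numpy as np
s=manip.read_state();print(s['eef_pos'].round(1),s['eef_rot'].round(3),s['joints'].round(2))
a=cv2.cvtColor(camera('top')['image'],cv2.COLOR_RGB2BGR);b=cv2.cvtColor(camera('scene')['image'],cv2.COLOR_RGB2BGR)
f=lambda i:cv2.resize(i,(400,400),interpolation=cv2.INTER_CUBIC)
cv2.imwrite('pics/p3.png',np.hstack([f(a[120:230,145:255]),f(b[220:330,270:380])]))
E
```

```text
[643.9 -67.9 458.6] [-3.142e+00  3.000e-03  2.240e-01] [-0.16  0.55  0.59 -0.    2.    1.19]
```

View pics/p3.png

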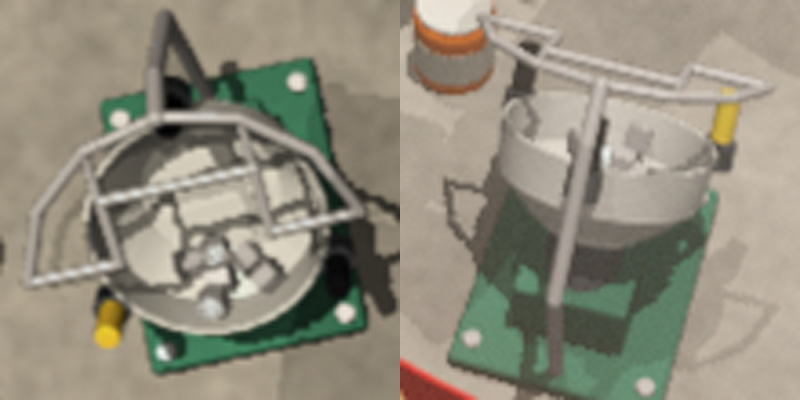

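{"method": "move_arm", "body": {
  "dp": [
    [2,-35,-10],
    [2,-50,-50],
    [2,-40,-55],
    [1,-20,-55],
    [1,-3,-55],
    [0,0,-55],
    [0,0,-55],
    [0,0,-35],
    [0,0,-15],
    [0,0,-5]
  ],
  "rotation": [
    [0,0,-0.09],
    [0,0,-0.11],
    [0,0,-0.11],
    [0,0,-0.09],
    [0,0,-0.042],
    [0,0,0],
    [0,0,0],
    [0,0,0],
    [0,0,0],
    [0,0,0]
  ],
  "hand": [0.1,0.1,0.1,0.1,0.1,0.1,0.1,0.1,0.1,0.1]
}}

```text
clock: 14.78
eef_pos: [652.2, -205.0, 78.4]
eef_rot: [3.141, -0.001, -0.218]
wrist_force: [-0.2, -0.4, -0.7]
finger_gap: 23.9
finger_force: 49.9
```

{"method": "move_arm", "body": {
  "dp": [
    [0,0,-7],
    [0,0,-3],
    [0,0,-1],
    [0,0,0]
  ],
  "rotation": [
    [0,0,0],
    [0,0,0],
    [0,0,0],
    [0,0,0]
  ],
  "hand": [0.1,0.1,0.1,0.1]
}}

```text
clock: 15.28
eef_pos: [651.9, -205.2, 67.2]
eef_rot: [3.141, -0.0, -0.218]
wrist_force: [0.4, 0.3, -1.6]
finger_gap: 23.8
finger_force: 49.9
```

{"method": "move_arm", "body": {
  "dp": [
    [0,0,-1],
    [0,0,0],
    [0,0,0],
    [0,0,0],
    [0,0,15],
    [0,0,50],
    [0,0,60],
    [0,0,60],
    [0,0,60]
  ],
  "rotation": [
    [0,0,0],
    [0,0,0],
    [0,0,0],
    [0,0,0],
    [0,0,0],
    [0,0,0],
    [0,0,0],
    [0,0,0],
    [0,0,0]
  ],
  "hand": [0.1,0.5,0.5,0.5,0.5,0.5,0.5,0.5,0.5]
}}

```text
clock: 16.4
eef_pos: [651.2, -205.0, 314.4]
eef_rot: [3.141, -0.001, -0.218]
wrist_force: [0.4, -0.2, 0.3]
finger_gap: 46.9
finger_force: 0.0
```

```bash
python3 - <<'E'
from cell import manip, camera
import cv2,numpy as np
s=manip.read_state();print(s['eef_pos'].round(1),s['eef_rot'].round(3),s['joints'].round(2),s['finger_gap'])
a=cv2.cvtColor(camera('top')['image'],cv2.COLOR_RGB2BGR);b=cv2.cvtColor(camera('scene')['image'],cv2.COLOR_RGB2BGR)
f=lambda i,w,h:cv2.resize(i,(w,h),interpolation=cv2.INTER_CUBIC)
m=np.zeros((600,800,3),np.uint8)
m[:,:500]=f(a[165:225,175:225],500,600); m[:300,500:]=f(b[200:250,195:245],300,300); m[300:,500:]=f(b[240:290,300:350],300,300)
cv2.imwrite('pics/p4.png',m)
E
```

```text
[ 651.2 -205.   314.4] [ 3.141e+00 -1.000e-03 -2.180e-01] [-0.36  0.58  0.88 -0.    1.68  1.43] 46.862422103956156
```

View pics/p4.png

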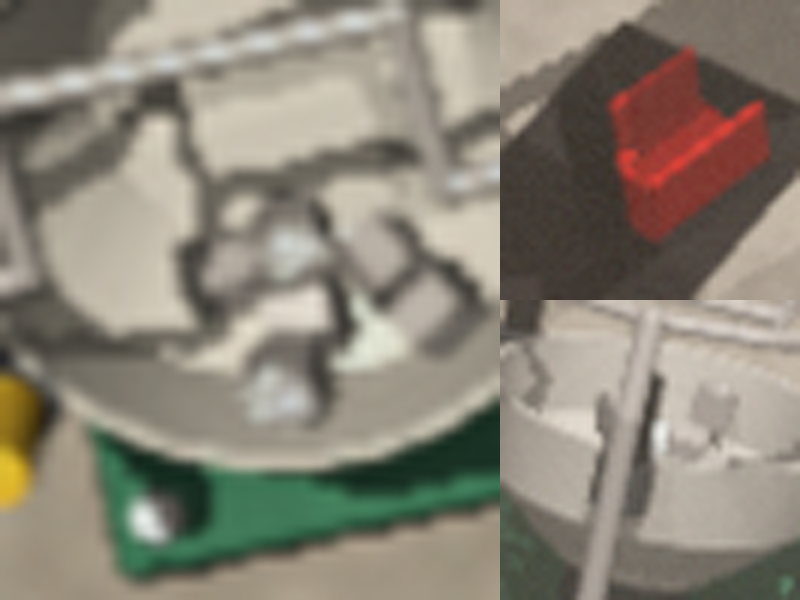

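```bash
cat > turn.py <<'E'
from geo import *
from cell import manip
from scipy.spatial.transform import Rotation as R
P=(637.3,193.8,-1,.224); Rz=R.from_euler('z',.224)
aw=Rz.apply(A); R0=Rz*R.from_euler('y',-35,degrees=True)*R.from_euler('x',np.pi)
def pos(th,h,r=93):
    t=np.radians(th); return tf(P,loc(-r*np.cos(t),-r*np.sin(t),70+h))
def ori(phi): return R.from_rotvec(aw*np.radians(phi))*R0
phi=lambda th:max(th,-40)
def now():
    s=manip.read_state(); return s['eef_pos'],R.from_euler('xyz',s['eef_rot']),s
def delta(th,h,r=93):
    p,q,s=now(); return (pos(th,h,r)-p).round(1),(ori(phi(th))*q.inv()).as_rotvec().round(3)
if __name__=='__main__':
    print('aw',aw.round(3)); p,q,s=now(); print(p,s['joints'].round(2))
    for w in[(-60,100),(-60,14),(0,14),(74,14),(74,100),(-50,100)]: print(w,pos(*w).round(1))
    print('to start',delta(-60,100))
    th=-60.
    a=np.arange(-58,75,7.0); print(a)
    X=[pos(t,14) for t in a]; print(np.diff(X,axis=0).round(1).tolist()); print('rot7',(aw*np.radians(7)).round(4))
E
python3 turn.py
```

```text
aw [-0.559 -0.127  0.819]
[ 652.55381524 -205.4108995   320.15917952] [-0.36  0.57  0.87 -0.    1.68  1.43]
(-60, 100) [526.2 251.1 211.6]
(-60, 14) [574.3 262.  141.1]
(0, 14) [555.  175.1 114.5]
(74, 14) [628.7 100.2 153.1]
(74, 100) [580.6  89.2 223.6]
(-50, 100) [517.7 239.6 204. ]
to start (array([-126.4,  456.5, -108.6]), array([ 0.217, -0.564, -0.245]))
[-58. -51. -44. -37. -30. -23. -16.  -9.  -2.   5.  12.  19.  26.  33.
  40.  47.  54.  61.  68.]
[[-5.9, -8.1, -5.3], [-5.0, -9.0, -4.8], [-4.0, -9.8, -4.2], [-2.9, -10.4, -3.6], [-1.8, -10.8, -2.9], [-0.6, -11.1, -2.2], [0.5, -11.3, -1.4], [1.6, -11.2, -0.6], [2.8, -11.0, 0.2], [3.8, -10.6, 1.0], [4.9, -10.1, 1.7], [5.8, -9.4, 2.5], [6.7, -8.6, 3.2], [7.4, -7.7, 3.9], [8.1, -6.6, 4.5], [8.6, -5.4, 5.0], [9.0, -4.2, 5.5], [9.3, -2.9, 5.9]]
rot7 [-0.0683 -0.0156  0.1001]
```

{"method": "move_arm", "body": {
  "dp": [
    [-15,30,0],
    [-15,48,0],
    [-15,50,0],
    [-15,50,0],
    [-15,50,0],
    [-15,50,0],
    [-13,50,0],
    [-11,50,-10],
    [-8,45,-20],
    [-4,33,-20]
  ],
  "rotation": [
    [0,0,0],
    [0.027,-0.0705,-0.0306],
    [0.027,-0.0705,-0.0306],
    [0.027,-0.0705,-0.0306],
    [0.027,-0.0705,-0.0306],
    [0.027,-0.0705,-0.0306],
    [0.027,-0.0705,-0.0306],
    [0.027,-0.0705,-0.0306],
    [0.027,-0.0705,-0.0306],
    [0,0,0]
  ],
  "hand": [0.35,0.35,0.35,0.35,0.35,0.35,0.35,0.35,0.35,0.35],
  "newtons": 20
}}

```text
clock: 17.75
eef_pos: [525.1, 250.8, 261.4]
eef_rot: [-2.719, -0.445, -0.56]
wrist_force: [0.5, 0.7, -0.1]
finger_gap: 32.8
finger_force: 0.0
```

```bash
python3 - <<'E'
from turn import *
print(delta(-60,100),delta(-60,14),now()[2]['joints'].round(2))
E
```

```text
(array([  1.1,   0.3, -49.8]), array([-0.005, -0.009, -0.013])) (array([  49.1,   11.2, -120.2]), array([-0.005, -0.009, -0.013])) [ 0.43  0.03  1.82 -0.16  0.71  2.56]
```

{"method": "move_arm", "body": {
  "dp": [
    [0,0,0],
    [1,0,-10]
  ],
  "rotation": [
    [-0.073,-0.0165,0.107],
    [-0.073,-0.0165,0.107]
  ],
  "hand": [0.36,0.36]
}}

```text
clock: 18.0
eef_pos: [527.4, 249.6, 252.2]
eef_rot: [-2.856, -0.535, -0.281]
wrist_force: [-0.3, 0.5, 0.3]
finger_gap: 33.8
finger_force: 0.0
```

```bash
sed -i 's/max(th,-40)/max(th,-25)/' turn.py; python3 - <<'E'
from turn import *
print(delta(-59,60),delta(-59,14),now()[2]['joints'].round(2))
E
```

```text
(array([ 20.2,   5.5, -74.2]), array([-0.002, -0.012, -0.011])) (array([  45.9,   11.4, -111.9]), array([-0.002, -0.012, -0.011])) [ 0.43  0.04  1.83 -0.17  0.69  2.3 ]
```

{"method": "move_arm", "body": {
  "dp": [
    [10,3,-37],
    [10.2,2.5,-37],
    [0,0,0],
    [6.5,1.5,-9.5],
    [6.5,1.5,-9.5],
    [6.5,1.5,-9.5],
    [6.2,1.4,-9.2],
    [0,0,0]
  ],
  "rotation": [
    [-0.002,-0.012,-0.011],
    [0,0,0],
    [0,0,0],
    [0,0,0],
    [0,0,0],
    [0,0,0],
    [0,0,0],
    [0,0,0]
  ],
  "hand": [0.36,0.36,0.36,0.36,0.36,0.36,0.36,0.36]
}}

```text
clock: 19.0
eef_pos: [573.5, 260.3, 138.6]
eef_rot: [-2.854, -0.544, -0.298]
wrist_force: [-0.4, -1.1, -0.5]
finger_gap: 33.8
finger_force: 0.0
```

```bash
python3 - <<'E'
from turn import *
from cell import camera
import cv2
C=camera('top');D=camera('scene')
print(delta(-59,14),now()[2]['joints'].round(2),now()[2]['wrist_force'].round(1))
f=lambda C,i,j,d:cv2.resize(cv2.cvtColor(C['image'],cv2.COLOR_RGB2BGR)[j:j+d,i:i+d],(400,400),interpolation=cv2.INTER_CUBIC)
u,v=proj(D,pos(-60,40)).astype(int); u2,v2=proj(C,pos(-60,40)).astype(int)
cv2.imwrite('pics/p5.png',np.hstack([f(C,u2-40,v2-40,80),f(D,u-40,v-40,80)]))
E
```

```text
(array([-0.1,  0.6,  0.8]), array([-0.001, -0.002,  0.004])) [ 0.42  0.28  1.84 -0.26  0.44  2.41] [ 0.4  0.5 -0.4]
```

View pics/p5.png

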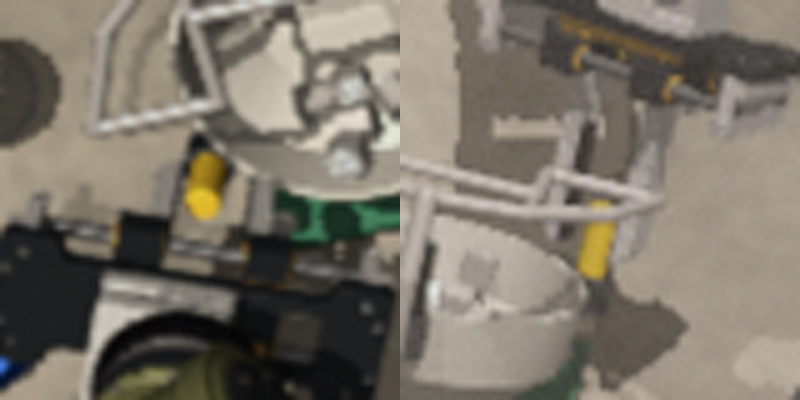

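{"method": "move_arm", "body": {
  "dp": [
    [-5.9,-7.5,-4.5],
    [-5.0,-9.0,-4.8],
    [-4.0,-9.8,-4.2],
    [-2.9,-10.4,-3.6],
    [-1.8,-10.8,-2.9],
    [-0.6,-11.1,-2.2],
    [0.5,-11.3,-1.4],
    [1.6,-11.2,-0.6],
    [2.8,-11.0,0.2],
    [3.8,-10.6,1.0]
  ],
  "rotation": [
    [0,0,0],
    [0,0,0],
    [0,0,0],
    [-0.02,-0.0046,0.03],
    [-0.0683,-0.0156,0.1001],
    [-0.0683,-0.0156,0.1001],
    [-0.0683,-0.0156,0.1001],
    [-0.0683,-0.0156,0.1001],
    [-0.0683,-0.0156,0.1001],
    [-0.0683,-0.0156,0.1001]
  ],
  "hand": [0.31,0.31,0.31,0.31,0.31,0.31,0.31,0.31,0.31,0.31]
}}

```text
clock: 20.35
eef_pos: [561.7, 157.4, 116.8]
eef_rot: [2.916, -0.573, 0.623]
wrist_force: [0.9, 3.6, -1.4]
finger_gap: 29.2
finger_force: 1.5
```

```bash
cat > st.py <<'E'
from turn import *
import sys
p,q,s=now(); w=.224
d=p-tf(P,loc(0,0,70)); d=Rz.inv().apply(d); x,y,h=d@U,d@Y,d@A
th=np.degrees(np.arctan2(-y,-x)); ph=(q*R0.inv()).as_rotvec()@aw
print('theta %.1f r %.1f h %.1f phi %.1f'%(th,np.hypot(x,y),h,np.degrees(ph)),s['joints'].round(2),s['wrist_force'].round(1),round(s['finger_gap'],1))
for a in sys.argv[1:]:
    t,h=map(float,a.split(',')); print(a,*delta(t,h))
E
python3 st.py 11,14 81,14
```

```text
theta 11.8 r 91.5 h 14.5 phi 19.1 [0.21 0.21 1.99 0.03 0.33 1.2 ] [ 0.9  3.6 -1.4] 29.2
11,14 [-1.3  0.6 -1.4] [ 0.079  0.018 -0.115]
81,14 [ 76.4 -57.7  42.6] [-0.604 -0.137  0.886]
```

{"method": "move_arm", "body": {
  "dp": [
    [4.9,-10.1,1.7],
    [5.8,-9.4,2.5],
    [6.7,-8.6,3.2],
    [7.4,-7.7,3.9],
    [8.1,-6.6,4.5],
    [8.6,-5.4,5.0],
    [9.0,-4.2,5.5],
    [9.3,-2.9,5.9],
    [9.5,-1.4,6.2],
    [0,0,0]
  ],
  "rotation": [
    [0,0,0],
    [-0.0683,-0.0156,0.1001],
    [-0.0683,-0.0156,0.1001],
    [-0.0683,-0.0156,0.1001],
    [-0.0683,-0.0156,0.1001],
    [-0.0683,-0.0156,0.1001],
    [-0.0683,-0.0156,0.1001],
    [-0.0683,-0.0156,0.1001],
    [-0.0683,-0.0156,0.1001],
    [0,0,0]
  ],
  "hand": [0.31,0.31,0.31,0.31,0.31,0.31,0.31,0.31,0.31,0.31]
}}

```text
clock: 21.6
eef_pos: [631.3, 101.2, 155.4]
eef_rot: [2.545, -0.151, 1.575]
wrist_force: [0.7, -0.1, 0.3]
finger_gap: 29.1
finger_force: 0.0
```

```bash
python3 st.py 75,14 75,70 -47,70 -47,14
```

```text
theta 76.1 r 91.7 h 14.3 phi 74.8 [ 0.06  0.27  1.81  0.21  0.46 -0.05] [ 0.7 -0.1  0.3] 29.1
75,14 [-1.3 -1.1 -1.4] [-0.002  0.002  0.004]
75,70 [-32.6  -8.3  44.5] [-0.002  0.002  0.004]
-47,70 [-99.1 138.5  21.9] [ 0.976  0.223 -1.425]
-47,14 [-67.8 145.6 -23.9] [ 0.976  0.223 -1.425]
```

{"method": "move_arm", "body": {
  "dp": [
    [-8.4,-1.9,12.3],
    [-16.8,-3.8,24.5],
    [-16.8,-3.8,24.5],
    [-10,30,0],
    [-15,50,0]
  ],
  "rotation": [
    [0,0,0],
    [0,0,0],
    [0,0,0],
    [0.08,0.018,-0.12],
    [0.09,0.02,-0.13]
  ],
  "hand": [0.31,0.31,0.31,0.36,0.36]
}}

```text
clock: 22.22
eef_pos: [567.2, 160.2, 217.4]
eef_rot: [2.598, -0.298, 1.338]
wrist_force: [0.4, 0.7, -0.3]
finger_gap: 34.0
finger_force: 0.0
```

```bash
cat > yel.py <<'E'
from turn import *
from cell import camera
import cv2
for n in('top','scene'):
    C=camera(n); h=cv2.cvtColor(C['image'],cv2.COLOR_RGB2HSV)
    m=cv2.inRange(h,(20,150,90),(32,255,255))
    k,l,st,ce=cv2.connectedComponentsWithStats(m)
    for i in range(1,k):
        c=ce[i]
        if st[i,4]<5: continue
        # fit: best theta with peg body mid (h=20..40)
        best=min((np.linalg.norm(proj(C,pos(t,h_))-c),t,h_) for t in range(-180,180) for h_ in(20,30))
        if best[0]<6: print(n,c.round(1),st[i,4],'theta',best)
E
python3 yel.py; python3 st.py -47,70
```

```text
top [238.9 189. ] 71 theta (np.float64(0.21113053713402788), 71, 20)
scene [299.5 240.2] 44 theta (np.float64(1.4075668923063154), 77, 20)
theta 28.6 r 31.0 h 93.2 phi 59.2 [0.21 0.08 1.88 0.01 0.57 0.52] [ 0.5 -0.9 -0. ] 34.2
-47,70 [-34.4  77.2 -39.7] [ 0.823  0.188 -1.203]
```

{"method": "move_arm", "body": {
  "dp": [
    [-8,20,0],
    [-8,20,0],
    [-6,20,-6],
    [-6,10,-8],
    [-4,6,-10],
    [-2,2,-10],
    [0,0,-6],
    [0,0,0],
    [0,0,0]
  ],
  "rotation": [
    [0.091,0.021,-0.1335],
    [0.091,0.021,-0.1335],
    [0.091,0.021,-0.1335],
    [0.091,0.021,-0.1335],
    [0.091,0.021,-0.1335],
    [0.091,0.021,-0.1335],
    [0.091,0.021,-0.1335],
    [0.091,0.021,-0.1335],
    [0.091,0.021,-0.1335]
  ],
  "hand": [0.36,0.36,0.36,0.36,0.36,0.36,0.36,0.36,0.36]
}}

```text
clock: 23.45
eef_pos: [533.8, 237.5, 176.5]
eef_rot: [-2.858, -0.544, -0.288]
wrist_force: [0.3, 0.3, -0.2]
finger_gap: 33.4
finger_force: 0.0
```

```bash
python3 st.py -48,60 -48,14
```

```text
theta -46.1 r 90.9 h 68.8 phi -24.8 [ 0.4   0.13  1.92 -0.21  0.5   2.34] [ 0.3  0.3 -0.2] 33.4
-48,60 [ 4.7  4.7 -6.7] [ 0.002 -0.003 -0.004]
-48,14 [ 30.4  10.6 -44.4] [ 0.002 -0.003 -0.004]
```

{"method": "move_arm", "body": {
  "dp": [
    [4.7,4.7,-6.7],
    [0,0,0],
    [6.4,1.5,-9.4],
    [6.4,1.5,-9.4],
    [6.4,1.5,-9.4],
    [6.4,1.5,-9.4],
    [0,0,0]
  ],
  "rotation": [
    [0,0,0],
    [0,0,0],
    [0,0,0],
    [0,0,0],
    [0,0,0],
    [0,0,0],
    [0,0,0]
  ],
  "hand": [0.36,0.36,0.36,0.36,0.36,0.36,0.36]
}}

```text
clock: 24.32
eef_pos: [564.4, 248.7, 130.6]
eef_rot: [-2.862, -0.544, -0.281]
wrist_force: [0.1, 0.9, -0.1]
finger_gap: 33.9
finger_force: 0.0
```

{"method": "move_arm", "body": {
  "dp": [
    [-4.5,-9.4,-4.6],
    [-3.4,-10.1,-4.0],
    [-2.4,-10.6,-3.3],
    [-1.3,-10.9,-2.5],
    [0,-11.2,-1.8],
    [1.1,-11.3,-1.0],
    [2.2,-11.1,-0.2],
    [3.3,-10.8,0.6],
    [4.4,-10.4,1.4],
    [5.4,-9.7,2.1]
  ],
  "rotation": [
    [0,0,0],
    [0,0,0],
    [-0.02,-0.0046,0.03],
    [-0.0683,-0.0156,0.1001],
    [-0.0683,-0.0156,0.1001],
    [-0.0683,-0.0156,0.1001],
    [-0.0683,-0.0156,0.1001],
    [-0.0683,-0.0156,0.1001],
    [-0.0683,-0.0156,0.1001],
    [-0.0683,-0.0156,0.1001]
  ],
  "hand": [0.31,0.31,0.31,0.31,0.31,0.31,0.31,0.31,0.31,0.31]
}}

```text
clock: 25.58
eef_pos: [568.7, 142.7, 118.6]
eef_rot: [2.836, -0.534, 0.776]
wrist_force: [-0.3, 3.7, 0.4]
finger_gap: 29.2
finger_force: 1.4
```

```bash
python3 st.py 22,14
```

```text
theta 22.0 r 92.4 h 13.9 phi 26.8 [0.17 0.22 1.98 0.09 0.34 0.98] [-0.3  3.7  0.4] 29.2
22,14 [-0.5 -0.4 -0.2] [ 0.049  0.008 -0.068]
```

{"method": "move_arm", "body": {
  "dp": [
    [6.2,-9.0,2.8],
    [7.0,-8.2,3.5],
    [7.7,-7.2,4.2],
    [8.3,-6.1,4.7],
    [8.8,-4.9,5.2],
    [9.2,-3.6,5.7],
    [9.4,-2.2,6.0],
    [6.5,-0.9,4.2],
    [0,0,0]
  ],
  "rotation": [
    [0,0,0],
    [-0.0683,-0.0156,0.1001],
    [-0.0683,-0.0156,0.1001],
    [-0.0683,-0.0156,0.1001],
    [-0.0683,-0.0156,0.1001],
    [-0.0683,-0.0156,0.1001],
    [-0.0683,-0.0156,0.1001],
    [-0.03,-0.007,0.045],
    [0,0,0]
  ],
  "hand": [0.31,0.31,0.31,0.31,0.31,0.31,0.31,0.31,0.31]
}}

```text
clock: 26.7
eef_pos: [632.1, 100.7, 154.9]
eef_rot: [2.554, -0.178, 1.528]
wrist_force: [0.0, -1.2, 0.1]
finger_gap: 28.6
finger_force: 0.0
```

{"method": "move_arm", "body": {
  "dp": [
    [-8.4,-1.9,12.3],
    [-16.8,-3.8,24.5],
    [-16.8,-3.8,24.5],
    [-10,30,0],
    [-15,50,0],
    [-8,20,0],
    [-8,20,0],
    [-6,20,-6],
    [-6,10,-8],
    [-4,6,-10]
  ],
  "rotation": [
    [0,0,0],
    [0,0,0],
    [0,0,0],
    [0.08,0.018,-0.12],
    [0.09,0.02,-0.13],
    [0.091,0.021,-0.1335],
    [0.091,0.021,-0.1335],
    [0.091,0.021,-0.1335],
    [0.091,0.021,-0.1335],
    [0.091,0.021,-0.1335]
  ],
  "hand": [0.31,0.31,0.31,0.36,0.36,0.36,0.36,0.36,0.36,0.36]
}}

```text
clock: 27.95
eef_pos: [536.3, 236.5, 192.7]
eef_rot: [3.029, -0.597, 0.423]
wrist_force: [-1.0, -0.8, -0.1]
finger_gap: 33.9
finger_force: 0.0
```

```bash
python3 st.py -48,60; python3 yel.py
```

```text
theta -51.0 r 82.5 h 80.7 phi 9.4 [ 0.4   0.11  1.9  -0.19  0.54  1.72] [-1.  -0.8 -0.1] 33.9
-48,60 [  2.3   5.7 -22.9] [ 0.336  0.072 -0.492]
top [182.  150.1] 18 theta (np.float64(3.9577904875352976), -168, 20)
top [183.1 158.1] 24 theta (np.float64(2.5469588355847153), -166, 30)
scene [330.  260.9] 80 theta (np.float64(0.7474829389863309), -167, 20)
```

{"method": "move_arm", "body": {
  "dp": [
    [1,2,-6],
    [1,2,-6],
    [0.5,1,-6],
    [0,0,-5],
    [0,0,0],
    [6.4,1.5,-9.4],
    [6.4,1.5,-9.4],
    [6.4,1.5,-9.4],
    [6.4,1.5,-9.4],
    [0,0,0]
  ],
  "rotation": [
    [0.084,0.018,-0.123],
    [0.084,0.018,-0.123],
    [0.084,0.018,-0.123],
    [0.084,0.018,-0.123],
    [0,0,0],
    [0,0,0],
    [0,0,0],
    [0,0,0],
    [0,0,0],
    [0,0,0]
  ],
  "hand": [0.36,0.36,0.36,0.36,0.36,0.36,0.36,0.36,0.36,0.36]
}}

```text
clock: 29.3
eef_pos: [565.2, 247.1, 130.1]
eef_rot: [-2.859, -0.546, -0.285]
wrist_force: [0.1, -0.3, -0.4]
finger_gap: 33.7
finger_force: 0.0
```

```bash
python3 st.py -48,14
```

```text
theta -47.2 r 92.6 h 11.9 phi -24.6 [ 0.4   0.27  1.88 -0.25  0.4   2.37] [ 0.1 -0.3 -0.4] 33.7
-48,14 [-0.9  1.   2. ] [ 0.004 -0.002 -0.006]
```

Same stroke again, up to the stop.

{"method": "move_arm", "body": {
  "dp": [
    [-4.6,-9.4,-3.5],
    [-3.4,-10.1,-3.5],
    [-2.4,-10.6,-3.0],
    [-1.3,-10.9,-2.5],
    [0,-11.2,-1.8],
    [1.1,-11.3,-1.0],
    [2.2,-11.1,-0.2],
    [3.3,-10.8,0.6],
    [4.4,-10.4,1.4],
    [5.4,-9.7,2.1]
  ],
  "rotation": [
    [0,0,0],
    [0,0,0],
    [-0.02,-0.0046,0.03],
    [-0.0683,-0.0156,0.1001],
    [-0.0683,-0.0156,0.1001],
    [-0.0683,-0.0156,0.1001],
    [-0.0683,-0.0156,0.1001],
    [-0.0683,-0.0156,0.1001],
    [-0.0683,-0.0156,0.1001],
    [-0.0683,-0.0156,0.1001]
  ],
  "hand": [0.31,0.31,0.31,0.31,0.31,0.31,0.31,0.31,0.31,0.31]
}}

```text
clock: 30.55
eef_pos: [569.6, 141.0, 120.3]
eef_rot: [2.838, -0.538, 0.774]
wrist_force: [-0.0, 4.2, -0.1]
finger_gap: 29.3
finger_force: 1.4
```

{"method": "move_arm", "body": {
  "dp": [
    [6.2,-9.0,2.8],
    [7.0,-8.2,3.5],
    [7.7,-7.2,4.2],
    [8.3,-6.1,4.7],
    [8.8,-4.9,5.2],
    [6.2,-2.4,3.8],
    [0,0,0]
  ],
  "rotation": [
    [0,0,0],
    [-0.0683,-0.0156,0.1001],
    [-0.0683,-0.0156,0.1001],
    [-0.0683,-0.0156,0.1001],
    [-0.0683,-0.0156,0.1001],
    [-0.0683,-0.0156,0.1001],
    [0,0,0]
  ],
  "hand": [0.31,0.31,0.31,0.31,0.31,0.31,0.31]
}}

```text
clock: 31.42
eef_pos: [613.9, 103.2, 144.3]
eef_rot: [2.59, -0.277, 1.374]
wrist_force: [0.2, 0.1, -0.3]
finger_gap: 29.2
finger_force: 0.0
```

```bash
python3 st.py 75,14
```

```text
theta 63.2 r 93.1 h 14.7 phi 61.4 [0.07 0.25 1.87 0.21 0.43 0.18] [ 0.2  0.1 -0.3] 29.2
75,14 [16.1 -3.2  9.7] [-0.132 -0.03   0.195]
```

{"method": "move_arm", "body": {
  "dp": [
    [2.7,-0.8,1.6],
    [2.7,-0.7,1.7],
    [2.7,-0.6,1.7],
    [2.7,-0.5,1.7]
  ],
  "rotation": [
    [-0.018,-0.004,0.026],
    [-0.018,-0.004,0.026],
    [-0.018,-0.004,0.026],
    [-0.018,-0.004,0.026]
  ],
  "hand": [0.31,0.31,0.31,0.31]
}}

```text
clock: 31.92
eef_pos: [624.9, 101.2, 150.8]
eef_rot: [2.564, -0.207, 1.487]
wrist_force: [-3.6, -1.2, -1.1]
finger_gap: 29.3
finger_force: 1.6
```

{"method": "move_arm", "body": {
  "dp": [
    [2.7,-0.4,1.8],
    [1.3,-0.2,0.9]
  ],
  "rotation": [
    [-0.018,-0.004,0.026],
    [0,0,0]
  ],
  "hand": [0.31,0.31]
}}

```text
clock: 32.17
eef_pos: [625.6, 101.4, 150.5]
eef_rot: [2.569, -0.189, 1.514]
wrist_force: [-35.1, 1.3, 4.7]
finger_gap: 29.6
finger_force: 13.6
```

```bash
python3 st.py 75,14; python3 yel.py
```

```text
theta 71.4 r 92.3 h 13.4 phi 70.7 [0.06 0.27 1.82 0.2  0.47 0.02] [-35.1   1.3   4.7] 29.6
75,14 [ 4.5 -1.4  3.5] [-0.041 -0.021  0.061]
top [178.3 211.7] 72 theta (np.float64(0.6346841553371059), -53, 20)
scene [358.  243.8] 6 theta (np.float64(2.048387856887753), -49, 30)
scene [356.5 252.6] 41 theta (np.float64(2.8265975042005507), -57, 20)
```

{"method": "move_arm", "body": {
  "dp": [
    [-2.5,0.4,-1.5],
    [-5,0.8,-3.0],
    [0,0,0],
    [-8.4,-1.9,12.3],
    [-16.8,-3.8,24.5],
    [-16.8,-3.8,24.5],
    [-16.8,-3.8,24.5],
    [-40,0,30],
    [-40,0,30],
    [0,0,0]
  ],
  "rotation": [
    [0,0,0],
    [0,0,0],
    [0,0,0],
    [0,0,0],
    [0,0,0],
    [0,0,0],
    [0,0,0],
    [0,0,0],
    [0,0,0],
    [0,0,0]
  ],
  "hand": [0.33,0.33,0.33,0.33,0.33,0.33,0.33,0.33,0.33,0.33]
}}

```text
clock: 33.52
eef_pos: [481.6, 88.6, 298.8]
eef_rot: [2.552, -0.191, 1.514]
wrist_force: [0.2, 0.6, -1.4]
finger_gap: 31.0
finger_force: 0.0
```

```bash
python3 yel.py; python3 - <<'E'
from cell import camera
import cv2,pickle,numpy as np
from geo import *
from turn import pos,tf,P,loc
C=camera('top');I=C['image'].astype(float);I0=pickle.load(open('pics/top0.pkl','rb'))['image'].astype(float)
# bystanders: image change around each
for n,X in dict(filter=(532,-6,85),carton=(398,-5,35),bulb=(641,-464,90),tape=(507,422,40),spray=(632,418,150),drv=(456,-400,12)).items():
    u,v=proj(C,np.array(X,float)).astype(int); d=abs(I-I0)[v-12:v+12,u-12:u+12].max(2); print(n,d.mean().round(1),(d>60).sum())
# outside-bowl change on the bench round the tumbler (fallen nuts)
cv2.imwrite('pics/end.png',C['image'][:,:,::-1])
E
```

```text
top [178.3 211.7] 72 theta (np.float64(0.6346841553371059), -53, 20)
scene [358. 244.] 5 theta (np.float64(1.911091396227063), -49, 30)
scene [356.5 252.6] 41 theta (np.float64(2.8265975042005507), -57, 20)
filter 8.4 0
carton 67.2 433
bulb 8.4 0
tape 6.5 0
spray 7.0 0
drv 7.4 0
```

```bash
python3 -c "
from cell import manip; print(manip.sign_off())"
```

```text
the job is handed in; nothing more can be done
None
```

I handed the job in at about 34 s: all six nuts went into the bowl before it was turned, the empty scoop stands upright on its mat, and the bowl was turned anticlockwise to its end stop. I did not recheck the nuts after turning or the carton at the end (the arm hid it), and the sign-off returned no verdict.

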